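# Power the beacon by hand: hold the cell pack at the contact's working stroke

### The job

Give the beacon power for its test: pick up the squat cell pack and, keeping it level, set the well in its underside over the spring contact of the bayonet socket on the post, then press it straight down until you feel the contact reach its bottom stop. Then ease the pack back up about 6 mm so that the contact sits at its working stroke, and finish there, still gripping the pack and holding the contact down. Leave the antenna dome, the ice screw and the mug where they are.

Things in the scene. Friction and masses are not known exactly. Their poses are not given: they have to be found in the camera images.
- cell_pack: loose squat blue cell pack with black bands, a block 80 mm long (its x) by 54 mm wide (its y) by 46 mm high, about 0.3 to 0.52 kg; upright at the start. Origin at the centre of its underside, z up. Grip it across its 54 mm width. In the middle of its underside is a square well 34 x 34 mm, 10 mm deep; the yaw of the pack on the contact does not matter
- pack_well (a point): centre of the well's ceiling, 10 mm above the pack's origin on its axis: the point that belongs on top of the contact
- socket_post: fixed steel post, 25 mm diameter, through a dark clamp collar 64 mm in diameter with a small ear, whose top is 45 mm above this origin; it carries a brass bayonet socket 44 mm in diameter with two small side lugs, whose rim is 135 mm above this origin. The post stands at a different height from run to run, so the origin on its axis lies between 30 mm below and 20 mm above the bench top
- contact_top (a point): centre of the flat top of the spring contact, a round brass head 22 mm in diameter, 8 mm thick, on a stem 12 mm in diameter, that sticks straight up out of the socket: 30 mm above the socket's rim when free, and it goes down with the contact
- contact (a joint): how far the spring contact is pressed down, m: 0 free, 0.018 at its rigid bottom stop, 0.012 at its working stroke. The spring pushes back with 6.5 N at 0, rising evenly by 0.45 N per mm to 14.6 N just before the stop, beyond which the force climbs steeply; it carries the pack's weight without going down
- dome: bystander: loose white antenna dome, 116 mm in diameter, 80 mm high, origin at the centre of its underside
- ice_screw: bystander: loose matte black ice screw lying on the bench, about 165 mm long along its x, 26 mm thick, with a flat hanger on its +y side near the -x end; origin under its middle on the bench
- mug: bystander: loose steel mug, 76 mm in diameter, 85 mm high, handle on its +y side, origin at the centre of its underside
Not all that is in view belongs to the job. Of the things that look like the cell_pack, take the one that is nearest to the robot's base at the start.

How it is judged:
By the outcome, as a careful person would: the job done as asked, in the order asked, and still so for the second after the job is handed in, while the arm keeps its last pose, push and grip.
It also fails if it takes over 48 s, if anything falls off the work surface, if the arm or the gripper's body presses on something with over 40 N, if the wrist force passes 120 N, or if a joint passes its speed limit or range.

### The arm

A 6-joint arm with a two-finger parallel gripper is mounted at the origin on the work surface. World frame = base frame: x ahead of the robot, y to its left, z up, the work surface at z = 0. Lengths are in mm, angles in rad, forces in N, time in s.
With the tool pointing down it reaches from about 350 to 975 mm from the base axis. Payload 7.1 kg.
Tool frame: the origin (TCP) lies midway between the tips of the shut fingers; the grasp point (between the pads) lies 19 mm behind it; z points along the fingers, y is the line along which they close (so a half turn about z gives the same grasp; the last joint's range is limited). The gripper opens to 88 mm and grips with 3 to 60 N. Pads are 20 mm wide; open, the fingers measure 115 mm over their backs; the gripper's body (75 mm by 178 mm) begins 61 mm behind the grasp point.
Start: joints at [1.144, 0.423, 1.63, -0, 1.089, -0.019], TCP at [247.837, 573.744, 222.675] pointing down, gripper open.
Joint ranges: [-3, 3], [-0.9, 2.11], [0.09, 2.58], [-1.31, 4.45], [0.11, 2.69], [-2.54, 2.54]. Speed limits (rad/s): [2.39, 2.39, 3.01, 3.14, 3.14, 3.14].

### API

Orientations are given as a rotation vector (axis times angle).
In Python, from workcell import ctrl gives the robot as it stands.
- The arm moves only by the shell command python3 -m pendant 'ROWS'. ROWS is a JSON object of lists of equal length, an entry for each row: "grip": the opening, from -1 (shut) to 1 (fully open); "linear": the shift along the tool's x, y, z in mm, a list of three; "angular": the turn, a rotation vector about the tool's x, y, z in rad, a list of three. In form: {"grip": [grip, ...], "linear": [[tx, ty, tz], ...], "angular": [[ax, ay, az], ...]}. A call has 1 to 12 rows; each row shifts and turns the commanded pose from where the row before left it, along the tool's axes as they then stand; what a row does not reach is not made up. A row lasts 1/12 s, in which the tool goes at most 41.7 mm and 7.16 degrees, less where a joint would pass 70% of its speed; a pose out of reach is approached as far as the arm can. A call with a gripper value outside its range is refused whole. The fingers move at their own pace and stop on an object; the grip force is fixed at half the most. Time passes only in rows, so rows that do not move let the fingers close. It gives the time, the measured TCP pose, the force, the opening and the grip force at its end, in the units of the state.
- ctrl.get_obs(): the state, without advancing time (a new reading comes with each control period).
- ctrl.get_image(name): name is "scene" or "top" or "wrist"; returns the picture (420x560x3 uint8, red, green, blue); there is no depth.
- ctrl.camera_params(name): a dict with "vfov" (degrees; the focal length in pixels is half the picture's height over the tangent of half this angle, whatever the lens; pixels are square), "cx", "cy" (the principal point, pixels), "R" (3x3) and "t" (3): a world point X has camera coordinates R X + t; the wrist camera has in their place "T_tool_cam" (4x4, takes a point from camera to tool coordinates, whose origin is the TCP and whose axes are the flange's). Camera axes: x right, y down, z forward; pixel columns grow to the right and rows downward; lengths in mm; the calibration is good to about 2 mm. A picture is of the moment at which its call begins: read the wrist's pose just before it. camera_params takes no time and is no camera call.
- ctrl.close_job(): hands the job in; it is judged then, once.
The state is a dict: "t": time; "qpos": joint angles; "qvel": joint speeds; "joint_torque": joint torques, N m; "ee_pos": TCP position; "orientation": TCP orientation; "ft_force": force on the tool from outside, world axes, zero at the start; "moment": the same for the moment, N m; "width": finger opening in mm; "grasp_force": force on a finger pad.
Only numpy, scipy, OpenCV 4.12 (cv2) and the standard library are available. Lean on these libraries where they do the work, as an engineer would, in place of code of your own. Each camera call takes 0.05 s, during which the arm holds its last target. There are 200 camera calls.

## Working session

There is one attempt and no reset: what is moved stays moved. The work goes in short steps, Python scripts to look and compute and a shell command to move; the robot and the scene stay as the last step left them, time stands still between calls to the robot, and variables do not carry over. Pictures are saved under pics/ and viewed, at most 10 in all, crops included, and the job is handed in when it is done.

```bash
mkdir -p pics
python3 - <<'E'
from workcell import ctrl
import cv2,numpy as np
np.set_printoptions(precision=4,suppress=True)
o=ctrl.get_obs();print({k:o[k] for k in('t','ee_pos','orientation','ft_force','width')})
for n in('scene','top','wrist'):
    print(n,ctrl.camera_params(n))
    im=ctrl.get_image(n);cv2.imwrite(f'pics/{n}0.png',im[...,::-1])
E
```

```text
{'t': 0.0, 'ee_pos': array([247.6085, 573.2473, 221.9004]), 'orientation': array([-0.6361, -3.0761,  0.0024]), 'ft_force': array([-0.9798,  0.61  , -0.5564]), 'width': 87.83571245016725}
scene {'vfov': 44.560667842724854, 'cx': 290.77531251458095, 'cy': 212.9102983721867, 'R': array([[ 0.7498,  0.6615, -0.0171],
       [ 0.4165, -0.4918, -0.7647],
       [-0.5142,  0.5662, -0.6442]]), 't': array([-497.4964, -120.2165, 1414.9748])}
top {'vfov': 46.513106737209284, 'cx': 282.4869644031261, 'cy': 210.46200622659214, 'R': array([[ 0.0214, -0.9988,  0.0437],
       [-0.9895, -0.0274, -0.1418],
       [ 0.1428, -0.0402, -0.9889]]), 't': array([ 48.412 , 635.3469, 968.6327])}
wrist {'vfov': 69.58064247606451, 'cx': 279.36899181913657, 'cy': 211.81729513589397, 'T_tool_cam': array([[   0.0011,   -0.9595,   -0.2818,   77.794 ],
       [   1.    ,    0.0006,    0.0017,   -0.0746],
       [  -0.0014,   -0.2818,    0.9595, -161.3989],
       [   0.    ,    0.    ,    0.    ,    1.    ]])}
```

View pics/top0.png

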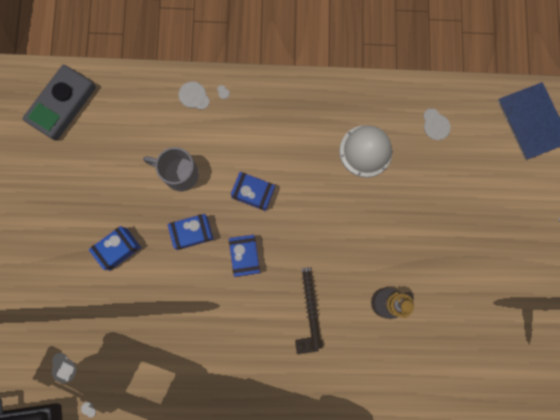

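View pics/scene0.png

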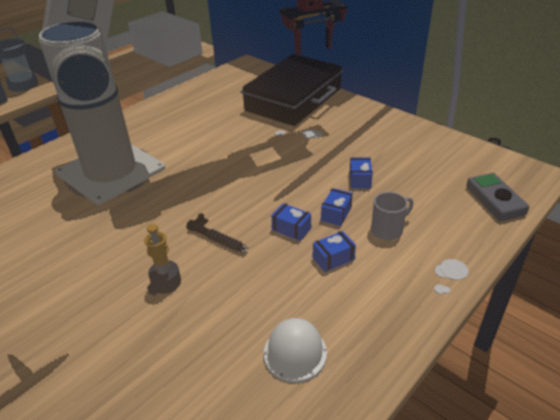

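The top view shows four blue packs at about (116,248), (191,231), (245,256) and (255,191), with the post near (400,303), the dome at (367,150), the screw at (312,310) and the mug at (176,168). The scene view shows the same things, with the contact head at about (153,230). Next I enlarge both and triangulate.

```bash
cat > h.py <<'E'
import numpy as np,cv2
from workcell import ctrl
np.set_printoptions(precision=3,suppress=True)
def cam(n):
    p=ctrl.camera_params(n);f=210/np.tan(np.radians(p['vfov']/2))
    return f,p['cx'],p['cy'],np.array(p['R']),np.array(p['t'])
def ray(C,u,v):
    f,cx,cy,R,t=C;d=R.T@np.array([(u-cx)/f,(v-cy)/f,1]);return -R.T@t,d/np.linalg.norm(d)
def onz(C,u,v,z):
    o,d=ray(C,u,v);return o+d*(z-o[2])/d[2]
def proj(C,X):
    f,cx,cy,R,t=C;c=R@np.array(X,float)+t;return np.array([cx+f*c[0]/c[2],cy+f*c[1]/c[2]])
def tri(rs):
    A=sum(np.eye(3)-np.outer(d,d) for o,d in rs);b=sum((np.eye(3)-np.outer(d,d))@o for o,d in rs)
    X=np.linalg.solve(A,b);return X,[np.linalg.norm(np.cross(X-o,d)) for o,d in rs]
E
python3 - <<'E'
from h import *
T,S=cam('top'),cam('scene')
im=cv2.imread('pics/top0.png');b,g,r=[im[...,i].astype(int) for i in range(3)]
m=((b>r+40)&(b>70)).astype(np.uint8)
m=cv2.morphologyEx(m,cv2.MORPH_CLOSE,np.ones((9,9)))
n,l,st,c=cv2.connectedComponentsWithStats(m)
for i in range(1,n):
    if st[i,4]>200:
        q=cv2.minAreaRect(np.argwhere(l==i)[:,::-1].astype(np.float32))
        X=onz(T,*q[0],46);P=[onz(T,*k,46)[:2] for k in cv2.boxPoints(q)]
        e=[P[1]-P[0],P[2]-P[1]];print(q[0],X,np.linalg.norm(X[:2]),[(np.linalg.norm(k),np.arctan2(k[1],k[0])) for k in e],'scene',proj(S,X))
for nm,(u,v) in dict(cont=(407,305)).items(): print(tri([ray(T,u,v),ray(S,153,230)]))
for p in[(0,0,0)]:print(proj(T,p))
s=cv2.imread('pics/scene0.png')
a=cv2.resize(im[175:275,85:285],(800,400),interpolation=cv2.INTER_CUBIC)
d=cv2.resize(im[275:335,360:430],None,fx=5.5,fy=3.2*1.0,interpolation=cv2.INTER_CUBIC)
d=cv2.resize(im[280:330,360:430],(280,200),interpolation=cv2.INTER_CUBIC)
e=cv2.resize(s[215:300,130:200],(165,200),interpolation=cv2.INTER_CUBIC)
f=cv2.resize(s[150:275,265:385],(355,200)) 
cv2.imwrite('pics/z.png',np.vstack([a,np.hstack([d,e,f])]))
E
```

```text
(549.5, 119.5) [ 850.104 -514.124   46.   ] 993.4784104079936 [(np.float64(42.757064595133116), np.float64(-1.5329335827961938)), (np.float64(79.63543541752037), np.float64(3.0807371273797117))] scene [134.006 565.063]
(252.21649169921875, 190.2371063232422) [674.381 127.814  46.   ] 686.3864063454312 [(np.float64(54.4165074284427), np.float64(-0.3253984722587586)), (np.float64(79.06943936624124), np.float64(-1.9146816758130543))] scene [333.169 241.795]
(189.36793518066406, 231.0377197265625) [586.072 253.177  46.   ] 638.4190395974773 [(np.float64(79.67544473637983), np.float64(-1.2597091654496446)), (np.float64(53.907814780913704), np.float64(-2.824776576060283))] scene [336.129 197.951]
(112.89999389648438, 247.70001220703125) [548.422 404.548  46.   ] 681.4881027583061 [(np.float64(81.09465571810384), np.float64(-0.8760330963183889)), (np.float64(55.62725939988409), np.float64(-2.454838615903302))] scene [360.212 164.462]
(243.80996704101562, 255.16998291015625) [539.629 140.837  46.   ] 557.70508145449 [(np.float64(52.176867203213384), np.float64(-1.4026745511880387)), (np.float64(77.72641246329371), np.float64(-2.9707395039938467))] scene [290.548 212.947]
(array([ 451.539, -161.892,  149.574]), [np.float64(1.151927051692758), np.float64(1.1519270516927391)])
[306.909 530.968]
```

View pics/z.png

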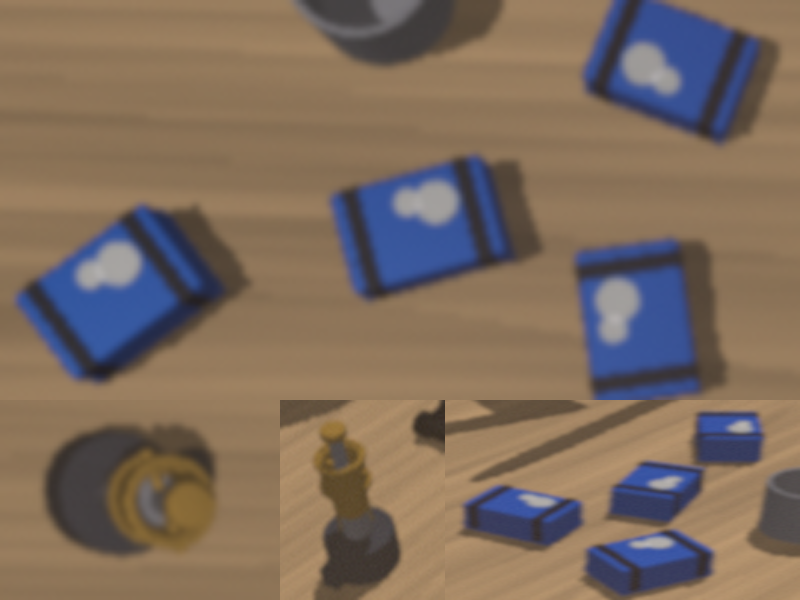

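The zoom confirms which pack to take: its centre is at about (540,141), radius 558 mm, against 638 or more for the others. The contact head is centred at (407,307) in top and (152.5,227) in scene. I move above the pack next.

```bash
python3 -m pendant '{"grip":[1,1,1,1,1,1,1,1,1,1,1,1],"linear":[[-31,-20,0],[-31,-20,0],[-31,-20,0],[-31,-20,0],[-31,-20,0],[-31,-20,0],[-31,-20,0],[-31,-20,0],[-31,-20,0],[-31,-20,0],[-31,-20,0],[-31,-20,0]],"angular":[[0,0,0],[0,0,0],[0,0,0],[0,0,0],[0,0,0],[0,0,0],[0,0,0],[0,0,0],[0,0,0],[0,0,0],[0,0,0],[0,0,0]]}'
python3 -m pendant '{"grip":[1,1,1,1,1,1,1,1],"linear":[[-31,-20,0],[-31,-20,0],[0,0,0],[0,0,0],[0,0,0],[0,0,0],[0,0,0],[0,0,0]],"angular":[[0,0,0],[0,0,0],[0,0,-0.115],[0,0,-0.115],[0,0,-0.115],[0,0,-0.115],[0,0,-0.115],[0,0,0]]}'
cat > w.py <<'E'
from h import *
from scipy.spatial.transform import Rotation as Ro
def wcam():
    o=ctrl.get_obs();p=ctrl.camera_params('wrist');M=np.array(p['T_tool_cam'])
    R=Ro.from_rotvec(o['orientation']).as_matrix()
    Rc=R@M[:3,:3];tc=R@M[:3,3]+o['ee_pos'];f=210/np.tan(np.radians(p['vfov']/2))
    return (f,p['cx'],p['cy'],Rc.T,-Rc.T@tc),o,R
def tool(R,d): return R.T@np.array(d,float)
E
python3 - <<'E'
from w import *
C,o,R=wcam();im=ctrl.get_image('wrist')[...,::-1].copy();cv2.imwrite('pics/w1.png',im)
print(o['t'],o['ee_pos'],R,o['ft_force'])
print(proj(C,[540,141,46]))
b,g,r=[im[...,i].astype(int) for i in range(3)]
m=((b>r+40)&(b>70)).astype(np.uint8);m=cv2.morphologyEx(m,cv2.MORPH_CLOSE,np.ones((25,25)))
n,l,st,c=cv2.connectedComponentsWithStats(m)
for i in range(1,n):
    if st[i,4]>500:
        q=cv2.minAreaRect(np.argwhere(l==i)[:,::-1].astype(np.float32));P=cv2.boxPoints(q)
        W=[onz(C,*k,46)[:2] for k in P];e=[W[1]-W[0],W[2]-W[1]]
        print(P.round(),np.mean(W,0),[(np.linalg.norm(k),np.arctan2(k[1],k[0])) for k in e])
E
```

```text
t: 1.15
ee_pos: [494.7, 204.2, 222.6]
orientation: [-0.636, -3.076, 0.0]
ft_force: [0.2, 0.4, -0.6]
width: 87.9
grasp_force: 0.0
t: 1.82
ee_pos: [535.0, 144.4, 222.4]
orientation: [0.268, -3.13, 0.0]
ft_force: [0.4, -0.0, -0.3]
width: 87.7
grasp_force: 0.0
1.8167 [535.039 144.419 222.436] [[-0.985 -0.17  -0.   ]
 [-0.17   0.985 -0.   ]
 [ 0.001 -0.    -1.   ]] [ 0.385 -0.03  -0.348]
[275.125 197.344]
[[253. 160.]
 [299. 160.]
 [299. 228.]
 [253. 228.]] [537.226 141.549] [(np.float64(51.02294063212183), np.float64(1.7428136006375574)), (np.float64(79.8917862417587), np.float64(0.19043784429377134))]
[[453. 237.]
 [518. 207.]
 [534. 242.]
 [469. 272.]] [547.108 406.948] [(np.float64(78.75922315202234), np.float64(2.2382155327052162)), (np.float64(52.488193106664035), np.float64(0.7633655199471983))]
[[325. 223.]
 [392. 215.]
 [397. 264.]
 [331. 272.]] [579.476 252.605] [(np.float64(78.21118550717951), np.float64(1.8665698765201966)), (np.float64(64.74008921997378), np.float64(0.38607214124335076))]
[[211. 299.]
 [234. 253.]
 [291. 282.]
 [268. 328.]] [665.329 131.59 ] [(np.float64(70.544119570282), np.float64(2.8477890461225295)), (np.float64(79.95294691136726), np.float64(1.2351470783776959))]
```

View pics/w1.png

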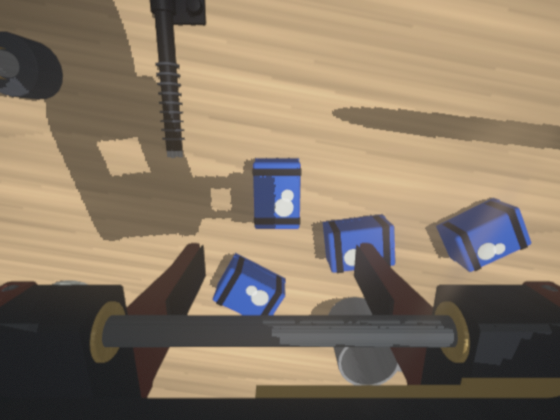

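The wrist view shows the chosen pack aligned with the fingers at (253–299, 160–228), with neighbours clear of the finger paths. I go down and grip.

```bash
python3 -m pendant '{"grip":[1,1,1,1,1,1,1,1,1,1],"linear":[[-3.5,-3.5,20],[0,0,35],[0,0,35],[0,0,35],[0,0,30],[0,0,25],[0,0,18],[0,0,10],[0,0,6],[0,0,0]],"angular":[[0,0,0],[0,0,0],[0,0,0],[0,0,0],[0,0,0],[0,0,0],[0,0,0],[0,0,0],[0,0,0],[0,0,0]]}'
python3 -m pendant '{"grip":[-1,-1,-1,-1,-1,-1,-1,-1,-1,-1],"linear":[[0,0,0],[0,0,0],[0,0,0],[0,0,0],[0,0,0],[0,0,0],[0,0,0],[0,0,0],[0,0,0],[0,0,0]],"angular":[[0,0,0],[0,0,0],[0,0,0],[0,0,0],[0,0,0],[0,0,0],[0,0,0],[0,0,0],[0,0,0],[0,0,0]]}'
```

```text
t: 2.7
ee_pos: [538.8, 141.7, 7.9]
orientation: [0.26, -3.129, 0.0]
ft_force: [0.1, 0.6, -0.7]
width: 87.6
grasp_force: 0.0
t: 3.53
ee_pos: [539.5, 141.8, 9.2]
orientation: [-0.262, 3.13, 0.0]
ft_force: [-2.0, 0.2, 6.1]
width: 53.8
grasp_force: 30.0
```

```bash
python3 -m pendant '{"grip":[-1,-1,-1,-1,-1,-1,-1,-1,-1],"linear":[[0,0,-5],[0,0,-15],[0,0,-30],[0,0,-35],[0,0,-35],[0,0,-35],[0,0,-30],[0,0,-21],[0,0,0]],"angular":[[0,0,0],[0,0,0],[0,0,0],[0,0,0],[0,0,0],[0,0,0],[0,0,0],[0,0,0],[0,0,0]]}'
python3 -m pendant '{"grip":[-1,-1,-1,-1,-1,-1,-1,-1,-1,-1,-1,-1],"linear":[[1,-15,0],[3,-30,0],[3,-32,0],[3,-32,0],[3,-32,0],[3,-32,0],[3,-32,0],[3,-32,0],[3,-30,0],[3,-20,0],[0,-5,0],[0,0,0]],"angular":[[0,0,0],[0,0,0],[0,0,0],[0,0,0],[0,0,0],[0,0,0],[0,0,0],[0,0,0],[0,0,0],[0,0,0],[0,0,0],[0,0,0]]}'
python3 - <<'E'
from w import *
C,o,R=wcam();im=ctrl.get_image('wrist')[...,::-1].copy();cv2.imwrite('pics/w2.png',im)
np.savez('w2.npz',C=np.array(list(C),dtype=object));print(o['t'],o['ee_pos'],R,o['ft_force'],o['width'])
T,S=cam('top'),cam('scene')
print(tri([ray(T,407,307.3),ray(S,152.5,227.3)]),proj(C,[452,-163,153]))
E
```

```text
t: 4.28
ee_pos: [541.3, 142.2, 219.0]
orientation: [-0.262, 3.124, 0.002]
ft_force: [0.8, 0.6, -3.6]
width: 54.2
grasp_force: 30.0
t: 5.28
ee_pos: [559.0, -151.9, 212.5]
orientation: [0.258, -3.128, -0.002]
ft_force: [0.8, 0.9, -4.7]
width: 54.3
grasp_force: 30.0
5.2833 [ 559.042 -151.876  212.519] [[-0.986 -0.164 -0.003]
 [-0.164  0.986  0.001]
 [ 0.003  0.001 -1.   ]] [ 0.786  0.87  -4.741] 54.25023415262273
(array([ 447.963, -160.21 ,  153.454]), [np.float64(1.7198804979175637), np.float64(1.7198804979175015)]) [288.355  77.25 ]
```

View pics/w2.png

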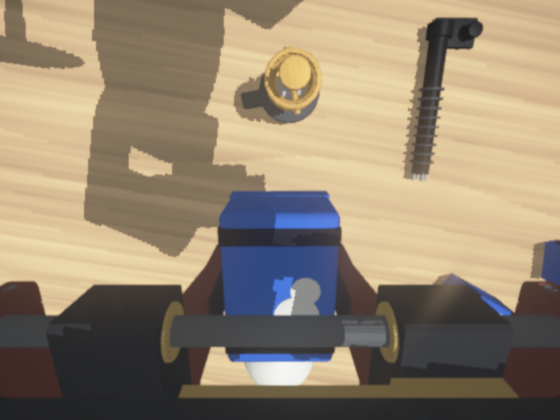

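The wrist view shows the contact head top at about (295,71) inside the socket rim, centred near (294,79). The pack is held squarely, with its lower base-side edge at v≈192. I refine these numbers now.

Run:
```python
from w import *
C,o,R=wcam();im=cv2.imread('pics/w2.png');f,cx,cy,Rc,tc=C
T,S=cam('top'),cam('scene')
for h in[(295,71)]: 
    X,e=tri([ray(T,407,307.3),ray(S,152.5,227.3),ray(C,*h)]);print(X,e,[proj(k,X) for k in(T,S,C)])
    print(tri([ray(S,152.5,227.3),ray(C,*h)]),tri([ray(T,407,307.3),ray(C,*h)]))
    for z in(150,155,160,165):print(onz(C,*h,z))
for x in(38,40,42):
    for z in(6.5,8.7,-37.3):print(x,z,[proj(C,R@np.array([x,y,z])+o['ee_pos']) for y in(-27,27)])
# overlays: predicted circles head/rim
def circ(c,r,img,K,s,off,col):
    P=np.array([(proj(K,[c[0]+r*np.cos(a),c[1]+r*np.sin(a),c[2]])-off)*s for a in np.linspace(0,6.28,60)])
    cv2.polylines(img,[P.round().astype(int)],True,col,1)
out=[]
for nm,K,u,v in(('w2',C,293,78),('top0',T,400,305),('scene0',S,156,235)):
    a=cv2.imread(f'pics/{nm}.png');w=24 if nm!='w2' else 36
    s=264/(2*w);a=cv2.resize(a[v-w:v+w,u-w:u+w],(264,264),interpolation=cv2.INTER_CUBIC);b=a.copy()
    off=np.array([u-w,v-w])-0.0
    circ(X,11,b,K,s,off,(0,0,255));circ(X-[0,0,30],22,b,K,s,off,(0,255,0))
    out.append(np.vstack([a,b]))
cv2.imwrite('pics/ov.png',np.hstack(out))
```

```text
[ 447.73  -159.473  153.422] [np.float64(2.2188442725800828), np.float64(1.400458113223097), np.float64(1.2767424422150708)] [array([405.825, 306.791]), array([151.825, 226.996]), array([293.096,  70.946])]
(array([ 447.27 , -158.091,  151.407]), [np.float64(0.08012982428746071), np.float64(0.08012982428749342)]) (array([ 448.102, -158.699,  162.126]), [np.float64(0.8755910034687381), np.float64(0.875591003468704)])
[ 447.004 -158.126  150.   ]
[ 447.802 -158.246  155.   ]
[ 448.601 -158.366  160.   ]
[ 449.4   -158.486  165.   ]
38 6.5 [array([231.192, 195.468]), array([325.93 , 195.544])]
38 8.7 [array([231.771, 194.588]), array([325.363, 194.664])]
38 -37.3 [array([215.749, 218.904]), array([341.045, 218.992])]
40 6.5 [array([231.037, 192.036]), array([326.087, 192.114])]
40 8.7 [array([231.62 , 191.196]), array([325.516, 191.273])]
40 -37.3 [array([215.477, 214.463]), array([341.318, 214.554])]
42 6.5 [array([230.881, 188.582]), array([326.245, 188.661])]
42 8.7 [array([231.468, 187.781]), array([325.67 , 187.859])]
42 -37.3 [array([215.203, 209.983]), array([341.594, 210.076])]
```

View pics/ov.png

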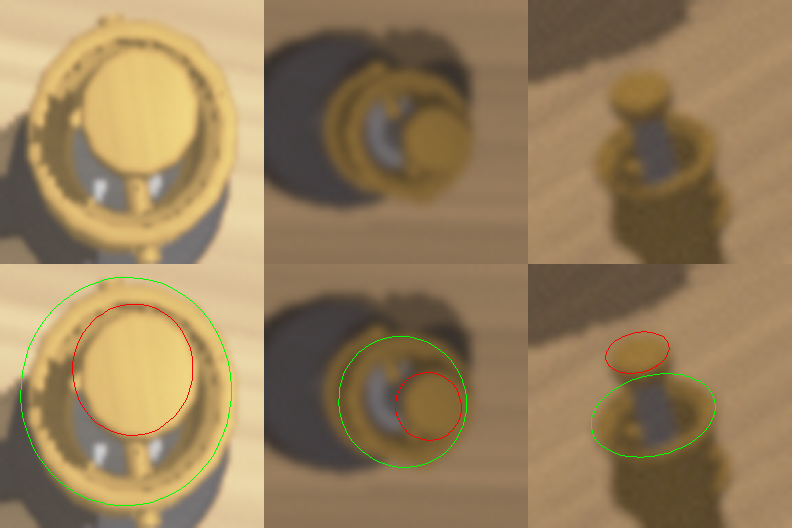

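Contact top is at about (447.8, -158.7, 153), which puts the post origin 12 mm below the bench and inside the stated range. I move over it at the same height.

```bash
python3 -m pendant '{"grip":[-1,-1,-1,-1,-1,-1,-1,-1],"linear":[[10,1,0],[25,3,0],[28,3,0],[25,3,0],[15,1.5,0],[8,0,0],[0,0,0],[0,0,0]],"angular":[[0,0,0],[0,0,0],[0,0,0],[0,0,0],[0,0,0],[0,0,0],[0,0,0],[0,0,0]]}'
python3 -m pendant '{"grip":[-1,-1,-1,-1,-1,-1],"linear":[[0,0,10],[0,0,18],[0,0,12],[0,0,0],[0,0,0],[0,0,0]],"angular":[[0,0,0],[0,0,0],[0,0,0],[0,0,0],[0,0,0],[0,0,0]]}'
python3 - <<'E'
from w import *
C,o,R=wcam();print(o['ee_pos'],R,tool(R,[447.8-o['ee_pos'][0],-158.7-o['ee_pos'][1],0]))
a=[]
for n in('scene','top'):
    im=ctrl.get_image(n)[...,::-1];u,v=proj(cam(n),[448,-159,160]).astype(int);w=45
    a.append(cv2.resize(im[v-w:v+w,u-w:u+w],(400,400),interpolation=cv2.INTER_CUBIC))
cv2.imwrite('pics/ap.png',np.hstack(a))
E
```

```text
t: 6.0
ee_pos: [449.3, -157.6, 215.0]
orientation: [-0.263, 3.129, -0.001]
ft_force: [0.5, 0.5, -4.1]
width: 54.1
grasp_force: 30.0
t: 6.5
ee_pos: [449.7, -158.1, 174.8]
orientation: [-0.263, 3.13, -0.0]
ft_force: [-0.4, -0.5, -5.1]
width: 53.7
grasp_force: 30.0
[ 449.656 -158.05   174.76 ] [[-0.986 -0.167  0.   ]
 [-0.167  0.986 -0.   ]
 [-0.    -0.    -1.   ]] [ 1.939 -0.331 -0.001]
```

View pics/ap.png

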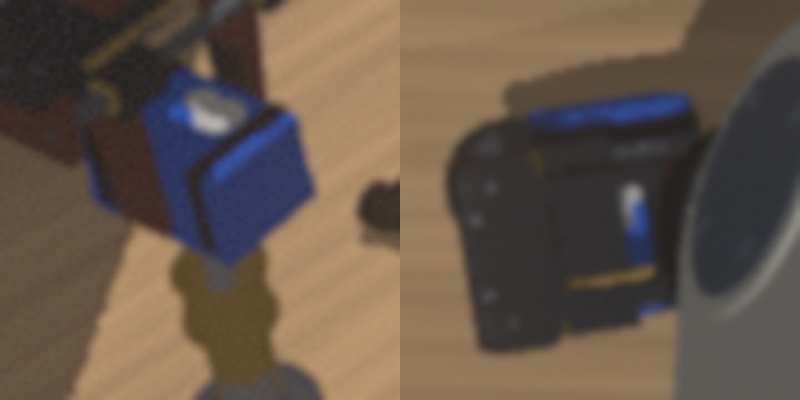

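The left crop (scene view) shows the pack level above the contact stem. I correct by 1.5 mm and go down to about 157 mm, which should still be free of load if the well is over the head.

```bash
python3 -m pendant '{"grip":[-1,-1,-1,-1,-1,-1,-1],"linear":[[1.5,0,3],[0,0,4],[0,0,4],[0,0,3],[0,0,3],[0,0,0],[0,0,0]],"angular":[[0,0,0],[0,0,0],[0,0,0],[0,0,0],[0,0,0],[0,0,0],[0,0,0]]}'
python3 -m pendant '{"grip":[-1,-1,-1],"linear":[[0,0,2],[0,0,1],[0,0,0]],"angular":[[0,0,0],[0,0,0],[0,0,0]]}'
python3 -m pendant '{"grip":[-1,-1,-1],"linear":[[0,0,2],[0,0,1],[0,0,0]],"angular":[[0,0,0],[0,0,0],[0,0,0]]}'
```

```text
t: 7.18
ee_pos: [447.4, -158.3, 157.6]
orientation: [0.262, -3.13, -0.0]
ft_force: [0.5, -0.7, -5.1]
width: 53.7
grasp_force: 30.0
t: 7.43
ee_pos: [447.6, -158.3, 154.9]
orientation: [-0.262, 3.13, -0.0]
ft_force: [-2.4, -0.2, 2.1]
width: 53.7
grasp_force: 30.0
t: 7.68
ee_pos: [447.5, -158.3, 151.7]
orientation: [-0.262, 3.13, -0.0]
ft_force: [-2.1, -0.2, 4.4]
width: 53.8
grasp_force: 30.0
```

```bash
python3 -m pendant '{"grip":[-1,-1,-1,-1,-1],"linear":[[0,0,2],[0,0,2],[0,0,2],[0,0,0],[0,0,0]],"angular":[[0,0,0],[0,0,0],[0,0,0],[0,0,0],[0,0,0]]}'
python3 -m pendant '{"grip":[-1,-1,-1,-1],"linear":[[0,0,1.5],[0,0,1.5],[0,0,0],[0,0,0]],"angular":[[0,0,0],[0,0,0],[0,0,0],[0,0,0]]}'
```

```text
t: 8.1
ee_pos: [447.5, -158.3, 145.7]
orientation: [-0.262, 3.13, -0.0]
ft_force: [-2.1, 1.4, 7.0]
width: 54.3
grasp_force: 30.0
t: 8.43
ee_pos: [447.6, -158.3, 142.9]
orientation: [-0.262, 3.13, -0.0]
ft_force: [-3.1, 0.9, 8.1]
width: 54.2
grasp_force: 30.0
```

```bash
python3 -m pendant '{"grip":[-1,-1,-1],"linear":[[0,0,1],[0,0,0.5],[0,0,0]],"angular":[[0,0,0],[0,0,0],[0,0,0]]}'
```

```text
t: 8.68
ee_pos: [447.6, -158.3, 141.4]
orientation: [-0.262, 3.13, -0.0]
ft_force: [-4.1, 1.0, 8.5]
width: 53.8
grasp_force: 30.0
```

```bash
for i in 1; do :; done; python3 -m pendant '{"grip":[-1,-1,-1],"linear":[[0,0,1],[0,0,0.5],[0,0,0]],"angular":[[0,0,0],[0,0,0],[0,0,0]]}'
python3 -m pendant '{"grip":[-1,-1,-1],"linear":[[0,0,1],[0,0,0],[0,0,0]],"angular":[[0,0,0],[0,0,0],[0,0,0]]}'
```

```text
t: 8.93
ee_pos: [447.6, -158.3, 140.0]
orientation: [-0.262, 3.13, -0.0]
ft_force: [-3.5, 1.2, 9.0]
width: 53.9
grasp_force: 30.0
t: 9.18
ee_pos: [447.5, -158.3, 139.2]
orientation: [-0.262, 3.13, -0.0]
ft_force: [-4.0, 2.2, 11.9]
width: 53.7
grasp_force: 30.0
```

```bash
python3 -m pendant '{"grip":[-1,-1,-1],"linear":[[0,0,0.6],[0,0,0],[0,0,0]],"angular":[[0,0,0],[0,0,0],[0,0,0]]}'
```

```text
t: 9.43
ee_pos: [447.6, -158.3, 139.2]
orientation: [-0.262, 3.13, -0.0]
ft_force: [-5.4, 2.0, 17.3]
width: 54.2
grasp_force: 30.0
```

The stop is felt: the force rises to 22 N net with no further travel, at z≈139.2. I ease up so the measured z comes to about 145.2.

```bash
python3 -m pendant '{"grip":[-1,-1,-1,-1,-1,-1],"linear":[[0,0,-1.5],[0,0,-2],[0,0,-2],[0,0,-1.2],[0,0,0],[0,0,0]],"angular":[[0,0,0],[0,0,0],[0,0,0],[0,0,0],[0,0,0],[0,0,0]]}'
```

```text
t: 9.93
ee_pos: [447.5, -158.3, 145.1]
orientation: [-0.262, 3.13, -0.0]
ft_force: [-2.7, 0.8, 7.1]
width: 53.6
grasp_force: 30.0
```

Net force is 7.1 + 4.8 ≈ 11.9 N, which matches the spring at 12 mm (6.5 + 0.45·12 = 11.9 N). It also matches the reading at this height on the way down, so the pack hasn't slipped. Handing in.

Run:
```python
from workcell import ctrl
o=ctrl.get_obs();print(o['ee_pos'],o['orientation'],o['ft_force'],o['moment'])
print(ctrl.close_job())
```

```text
[ 447.54544446 -158.31583203  145.07333833] [-2.62274539e-01  3.13013934e+00 -3.62093885e-04] [-2.70889698  0.7551576   7.11694563] [0.20331723 0.46586165 0.00875007]
the job is handed in; nothing more can be done
None
```

The pack nearest the base was set on the contact, pressed to the bottom stop and eased back about 6 mm; net force of about 11.9 N fits the 12 mm working stroke, and I handed the job in at about 10 s with the pack still gripped, no verdict returned.

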